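# Line up the incense jars with the straightedge

## Robot

A 6-joint arm with a two-finger parallel gripper is mounted at the origin on the work surface. World frame = base frame: x ahead of the robot, y to its left, z up, the work surface at z = 0. Lengths are in m, angles in degrees, forces in N, time in s.
With the tool pointing down it reaches from about 0.325 to 0.775 m from the base axis. Payload 5.5 kg.
Tool frame: the origin (TCP) lies at the centre of the arm's flange, where the gripper is bolted on; the fingertips stand 182 mm ahead of it and the grasp point (between the pads) lies 163 mm ahead of it; z points along the fingers, y is the line along which they close (so a half turn about z gives the same grasp; the last joint's range is limited). The gripper opens to 88 mm and grips with 3 to 60 N. Pads are 20 mm wide; open, the fingers measure 115 mm over their backs; the gripper's body (75 mm by 178 mm) begins 61 mm behind the grasp point.
Start: joints at [-3.249, 5.22, 70.514, -0, 104.267, -3.249], TCP at [0.6, -0, 0.405] pointing down, gripper open.
Joint ranges: [-164.24, 164.24], [-49.07, 125.15], [9.68, 141.18], [-86.29, 266.29], [3.28, 154.24], [-151.56, 151.56]. Speed limits (degrees/s): [147.25, 147.25, 172.46, 180, 180, 180].

## Interface

Orientations are given as [roll, pitch, yaw] about the fixed x, y, z axes, in that order (R = Rz(yaw) Ry(pitch) Rx(roll)).
In Python, from station import r gives the robot as it stands. The module is installed in compiled form; this text tells all that it offers. Calls block until the motion is done:
- r.reach(position, orientation): joint-space move of the TCP to a pose.
- r.servo_line(position, rotation=None, speed=0.15): straight line of the TCP; rotation=None keeps the orientation; speed is the mean speed in m/s.
- r.move_joints(angles): joint-space move.
- r.let_go() and r.grab(squeeze=None): open the fingers fully, or close them until they stop; squeeze is the grip in N (None keeps the last).
- r.wait(seconds).
- r.inverse_kinematics(position, orientation): joint angles nearest the present ones, or None.
- r.sense(): the state.
- r.snapshot(name): name is "scene" or "side" or "wrist"; returns a dict with "frame" (400x640x3 uint8, red, green, blue), "fx", "fy", "cx", "cy" (pixels), "dist_coeffs" ([k1, k2, p1, p2, k3] as OpenCV has them; the pictures are not rectified), "R" (3x3) and "t" (3): a world point X has camera coordinates R X + t. Camera axes: x right, y down, z forward; pixel columns grow to the right and rows downward; lengths in m; the calibration is good to about 2 mm. A picture is of the moment at which its call begins. There is no depth.
A pose or a line that the arm cannot do raises r.IKError and nothing moves.
- r.hand_in(): hands the job in; it is judged then, once.
The state is a dict: "clock": time; "joints": joint angles; "joint_vel": joint speeds; "joint_torque": joint torques, N m; "tcp_pos": TCP position; "orientation": TCP orientation; "contact_force": force on the tool from outside, world axes, zero at the start; "torque": the same for the moment, N m; "opening": finger opening in m; "gripper_force": force on a finger pad.
Only numpy, scipy, OpenCV 4.12 (cv2) and the standard library are available. Lean on these libraries where they do the work, as an engineer would, in place of code of your own. Each camera call takes 0.05 s, during which the arm holds its last target. There are 200 camera calls.

## Task

Take the wooden straightedge by its blue grip and, with its long edge, push the three amber jars with white lids forward, away from you, until all three stand upright in a straight row, centred on the dark line drawn across the brown paper sheet. Touch those jars only with the straightedge, leave the green jar with the black lid where it is, and leave the straightedge lying on its base on the table.

Things in the scene. Friction and masses are not known exactly. Their poses are not given: they have to be found in the camera images.
- ruler: wooden straightedge: pale wooden bar 300 mm long (its own y), 30 mm wide (x), 20 mm tall, flat on the table, with a blue upright grip standing on the middle of the bar, 40 mm along y, 20 mm along x, from 20 to 90 mm above the underside; 0.2 kg; origin at the centre of the bar's underside; same front and back. It starts to the left or the right of the sheet, its long direction roughly away from the robot, with a white mortar (pestle up to 110 mm tall) on the other side
- jar_a: squat amber-brown glass jar with a white lid, 52 mm in diameter, 40 mm tall, about 0.08 to 0.17 kg, upright; origin at the centre of its underside. One of three alike, about 85 mm apart in a ragged row on the sheet, their centres 45 to 90 mm short of the line on its robot side (sheet -x)
- jar_b: squat amber-brown glass jar with a white lid, 52 mm in diameter, 40 mm tall, about 0.08 to 0.17 kg, upright; origin at the centre of its underside. One of three alike, about 85 mm apart in a ragged row on the sheet, their centres 45 to 90 mm short of the line on its robot side (sheet -x)
- jar_c: squat amber-brown glass jar with a white lid, 52 mm in diameter, 40 mm tall, about 0.08 to 0.17 kg, upright; origin at the centre of its underside. One of three alike, about 85 mm apart in a ragged row on the sheet, their centres 45 to 90 mm short of the line on its robot side (sheet -x)
- sheet: brown paper sheet fixed flat on the black table, 300 mm (x) by 360 mm (y), under 1 mm thick, nothing to catch on; a dark line 6 mm wide and 340 mm long runs along its y axis through its centre. Origin at the sheet's centre, on the line, at table height; x points across the line, away from the robot, the direction of the push
- green_jar: bystander: green glass jar with a black lid, 52 mm in diameter, 40 mm tall, standing loose on the sheet with its centre 85 to 100 mm beyond the line; origin at the centre of its underside; to be left where it is
There are look-alikes about, which are no part of the job. Leave any pink look-alike of the jar_b alone.

How it is judged:
By the outcome, as a careful person would: the job done as asked, in the order asked, and still so for the second after the job is handed in, with the robot touching nothing.
It also fails if it takes over 42 s, if anything falls off the work surface, if the arm or the gripper's body presses on something with over 40 N, if the wrist force passes 120 N, or if a joint passes its speed limit or range.

## Working session

There is one attempt and no reset: what is moved stays moved. The work goes in short steps, each a Python script; the robot and the scene stay as the last script left them, time stands still between calls to the robot, and variables do not carry over. Pictures are saved under pics/ and viewed, at most 10 in all, crops included, and the job is handed in when it is done.

```bash
mkdir -p pics; ls; python3 - <<'E'
from station import r
import cv2,pickle,numpy as np
for n in("scene","side","wrist"):
    s=r.snapshot(n); pickle.dump(s,open(n+".pkl","wb")); cv2.imwrite(f"pics/{n}0.png",s["frame"][:,:,::-1])
    print(n,s["fx"],s["cx"],s["cy"],s["dist_coeffs"],(-np.array(s["R"]).T@s["t"]).round(3))
print(r.sense())
E
```

```text
pics
scene 388.6215631283708 316.50583223425514 193.7398025293309 [0.01846467 0.         0.         0.         0.        ] [0.881 0.261 0.802]
side 450.42693393422456 321.886511650514 199.6756305889282 [0.02821612 0.         0.         0.         0.        ] [0.225 0.719 0.539]
wrist 328.75959721384834 319.31891695875504 201.7720513720999 [-0.04379657  0.          0.          0.          0.        ] [0.6   0.083 0.384]
{'clock': 0.15, 'joints': array([-3.24807272e+00,  5.25489363e+00,  7.05656965e+01, -1.48771194e-03,
        1.04265014e+02, -3.24836820e+00]), 'joint_vel': array([ 0.04245393, -0.14160229, -0.03976639,  0.10228716,  0.06522854,
        0.0299592 ]), 'joint_torque': array([ 1.35033202e-03, -4.47044814e+01, -4.06907630e+01,  6.99103042e-02,
        2.74600578e-02, -1.16549641e-04]), 'tcp_pos': array([ 6.00059895e-01, -3.13236712e-06,  4.03751992e-01]), 'orientation': array([-1.79914452e+02, -3.41062007e-03,  8.99999274e+01]), 'contact_force': array([-0.98539554, -0.4882143 ,  0.58877813]), 'torque': array([ 0.01035649,  0.00495705, -0.09710214]), 'gripper_force': 0.0, 'opening': 0.08789003662614524}
```

View pics/scene0.png

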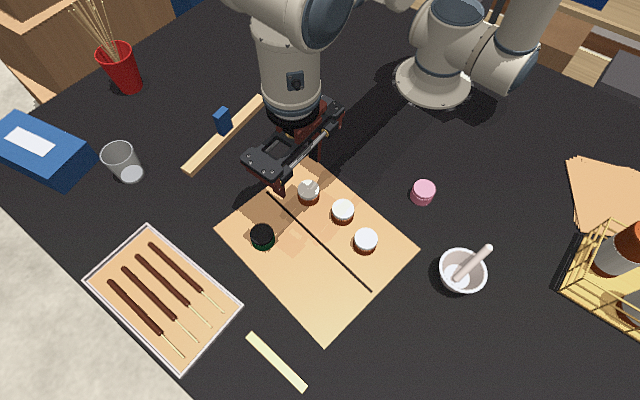

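View pics/wrist0.png

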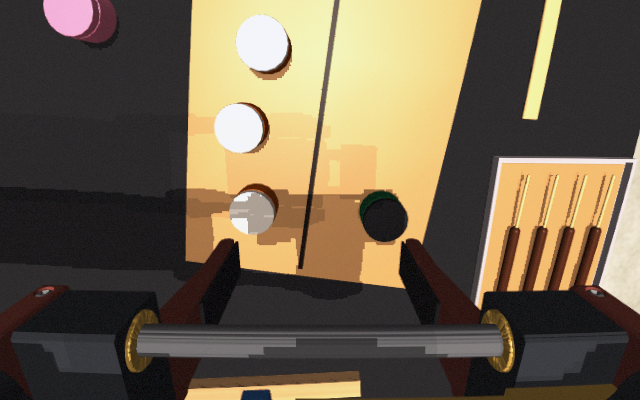

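The scene picture shows the ruler at left, with its bar from (185,170) to (262,97) and grip at (222,120). The white lids are at (308,190), (343,211) and (366,240), the green jar at (262,236), and the line runs from (267,192) to (371,291). The pink jar is at (423,192) and the mortar at (463,270). The wrist picture shows the lids at (263,43), (241,128) and (253,213).

```bash
cat > h.py <<'E'
import cv2,numpy as np
def cast(s,px,z):
    K=np.array([[s["fx"],0,s["cx"]],[0,s["fy"],s["cy"]],[0,0,1]])
    u=cv2.undistortPoints(np.array(px,float).reshape(-1,1,2),K,np.array(s["dist_coeffs"])).reshape(-1,2)
    R=np.array(s["R"]);c=-R.T@np.array(s["t"]);d=np.c_[u,np.ones(len(u))]@R
    return (c+d*((z-c[2])/d[:,2])[:,None])
def blobs(m,amin=100):
    cs,_=cv2.findContours(m.astype(np.uint8),cv2.RETR_EXTERNAL,cv2.CHAIN_APPROX_NONE)
    return [c.reshape(-1,2) for c in cs if cv2.contourArea(c)>amin]
def hsv(s): return cv2.cvtColor(s["frame"],cv2.COLOR_RGB2HSV).astype(int)
def white(s): h=hsv(s); return (h[...,1]<60)&(h[...,2]>120)
def black(s): return s["frame"].max(2)<60
def blue(s): h=hsv(s); return (h[...,0]>100)&(h[...,0]<125)&(h[...,1]>100)&(h[...,2]>40)
def wood(s): h=hsv(s); return (h[...,0]>10)&(h[...,0]<30)&(h[...,1]>40)&(h[...,2]>110)
def circ(s,c,z): # fit circle to contour on plane
    p=cast(s,c,z)[:,:2]; (x,y),rad=cv2.minEnclosingCircle(p.astype(np.float32)); m=cv2.moments(p.astype(np.float32)); 
    return np.array([m["m10"]/m["m00"],m["m01"]/m["m00"]]),rad
E
python3 - <<'E'
from h import *; import pickle
for n in("scene","wrist"):
    s=pickle.load(open(n+".pkl","rb"));print(n)
    for nm,f,z in(("white",white,.04),("black",black,.04),("blue",blue,.09),("wood",wood,.02)):
        for c in blobs(f(s),60 if nm=="blue" else 300 ):
            p=cast(s,c,z)[:,:2].astype(np.float32);q=cv2.minAreaRect(p)
            if max(q[1])<.36 and nm=='wood' or max(q[1])<.1: print(nm,c.mean(0).round(),np.round(circ(s,c,z)[0],4),"rect",np.round(q[0],4),np.round(q[1],4),round(q[2],1))
    # line ends
    e={"scene":[(267,192),(371,291)],"wrist":[(337,0),(301,268)]}[n]; print("line",cast(s,e,0).round(4))
E
```

```text
scene
white [617. 264.] [0.2749 0.5748] rect [0.2723 0.5747] [0.0426 0.0767] 69.6
white [366. 238.] [0.5434 0.1352] rect [0.5434 0.135 ] [0.0518 0.0493] 35.2
white [343. 209.] [0.5156 0.0544] rect [0.5151 0.0546] [0.0517 0.0497] 78.9
white [308. 189.] [ 0.5238 -0.0384] rect [ 0.523  -0.0375] [0.0539 0.0483] 39.5
black [262. 237.] [ 0.6776 -0.0409] rect [ 0.6773 -0.041 ] [0.0636 0.0492] 55.6
blue [223. 120.] [ 0.5229 -0.3013] rect [ 0.5241 -0.3006] [0.0911 0.0411] 56.3
blue [590.   2.] [-0.4838  0.2437] rect [-0.4748  0.2429] [0.0434 0.0999] 37.4
blue [185.   5.] [ 0.2795 -0.706 ] rect [ 0.2839 -0.6931] [0.0758 0.0949] 39.2
wood [164. 297.] [ 0.8893 -0.1232] rect [ 0.8892 -0.1235] [0.1529 0.2814] 0.0
wood [315. 244.] [0.6053 0.0489] rect [0.6033 0.0449] [0.354  0.2952] 82.1
wood [224. 135.] [ 0.5141 -0.3176] rect [ 0.5098 -0.3193] [0.3045 0.0422] 4.3
wood [28. 82.] [ 0.7237 -0.8477] rect [ 0.7166 -0.8889] [0.2409 0.0421] 86.5
line [[ 0.573  -0.1259  0.    ]
 [ 0.6187  0.2056  0.    ]]
wrist
white [465. 349.] [ 0.7945 -0.2268] rect [ 0.7904 -0.2266] [0.0195 0.0922] 88.6
white [251. 213.] [ 0.5232 -0.0386] rect [ 0.5233 -0.0379] [0.0492 0.0494] 0.1
white [238. 128.] [0.5156 0.0538] rect [0.5155 0.0541] [0.0496 0.0499] 89.8
white [262.  42.] [0.5436 0.1347] rect [0.544 0.135] [0.05   0.0503] 89.4
black [383. 216.] [ 0.6698 -0.0429] rect [ 0.6696 -0.0428] [0.0481 0.0617] 28.9
blue [256. 395.] [ 0.5241 -0.2478] rect [ 0.5232 -0.2477] [0.0338 0.0126] 0.9
wood [274. 391.] [ 0.5441 -0.3189] rect [ 0.5282 -0.3219] [0.2596 0.0317] 4.2
wood [546. 240.] [ 0.8768 -0.0577] rect [ 0.88   -0.0824] [0.1947 0.1504] 89.9
wood [541.  61.] [0.8335 0.1189] rect [0.8319 0.1224] [0.1186 0.0181] 87.2
wood [321. 127.] [0.598  0.0285] rect [0.5964 0.035 ] [0.3298 0.286 ] 82.0
line [[ 0.6176  0.1819  0.    ]
 [ 0.575  -0.129   0.    ]]
```

```bash
python3 - <<'E'
from station import r
from h import *; import pickle
r.reach([.52,-.42,.42],[180,0,90])
w=r.snapshot("wrist"); s=r.snapshot("scene"); pickle.dump((w,s),open("b.pkl","wb"))
cv2.imwrite("pics/w1.png",w["frame"][:,:,::-1])
cv2.imwrite("pics/s1.png",s["frame"][:,:,::-1]); print(r.sense()["clock"],r.sense()["joints"])
E
python3 - <<'E'
from h import *; import pickle
w,s=pickle.load(open("b.pkl","rb"))
for nm,f,z in(("blue",blue,.09),("wood",wood,.02)):
    for c in blobs(f(w),60):
        q=cv2.minAreaRect(cast(w,c,z)[:,:2].astype(np.float32)); print(nm,c.mean(0).round(),c.min(0),c.max(0),np.round(q[0],4),np.round(q[1],4),round(q[2],1))
h=hsv(s); m=(h[...,2]<110); P=np.argwhere(m)[:,::-1]; X=cast(s,P,0)[:,:2]
a,b=np.array([.574,-.128]),np.array([.6187,.2056]); d=(b-a)/np.linalg.norm(b-a); n=np.array([d[1],-d[0]])
k=(abs((X-a)@n)<.008)&((X-a)@d>.0)&((X-a)@d<.335); L=X[k].astype(np.float32)
v=cv2.fitLine(L,cv2.DIST_HUBER,0,.01,.01).ravel(); t=(L-v[2:])@v[:2]; print(k.sum(),"line",v,"ends",v[2:]+v[:2]*t.min(),v[2:]+v[:2]*t.max(),"yaw",np.degrees(np.arctan2(-v[0],v[1])))
for c in blobs(white(s),200): print("white",c.mean(0).round(),np.round(circ(s,c,.04),4) if 0 else circ(s,c,.04))
pk=(h[...,0]>155)&(h[...,1]>60)&(h[...,2]>120)
for c in blobs(pk,100): print("pink",c.mean(0),circ(s,c,.03))
E
```

```text
1.825 [-4.17213418e+01  1.64040142e+01  5.63667152e+01  1.76602627e-02
  1.07221259e+02 -4.18310888e+01]
blue [561. 265.] [497 227] [626 300] [ 0.7877 -0.5019] [0.0823 0.1664] 83.7
blue [305.  85.] [284  72] [327  97] [ 0.5081 -0.3244] [0.0386 0.0197] 4.1
wood [450. 395.] [295 372] [616 399] [ 0.738  -0.7516] [0.0555 0.5071] 88.2
wood [503. 343.] [481 310] [514 371] [ 0.7789 -0.6664] [0.041  0.1189] 17.4
wood [136. 342.] [124 310] [157 371] [ 0.2618 -0.6665] [0.1188 0.041 ] 72.7
wood [310. 100.] [285  95] [337 103] [ 0.5111 -0.3365] [0.0579 0.0061] 4.0
wood [220.  90.] [173  76] [275 112] [ 0.416  -0.3308] [0.115  0.0309] 4.4
wood [630.   8.] [625   0] [639  17] [ 0.8555 -0.2361] [0.0139 0.019 ] 47.3
wood [616.  28.] [580   0] [639  47] [ 0.8404 -0.2525] [0.0711 0.046 ] 0.1
274 line [0.13738054 0.99051833 0.5971331  0.04593289] ends [ 0.5730629  -0.12761404] [0.6188804 0.2027318] yaw -7.8962984
white [276. 362.] (array([0.84475183, 0.14376559]), 0.07112031430006027)
white [616. 264.] (array([0.27513709, 0.5750044 ]), 0.042955607175827026)
white [467. 266.] (array([0.47339983, 0.33145
[... 459 characters left out ...]
75168588757515)
white [123. 161.] (array([ 0.73490024, -0.44166368]), 0.07184959203004837)
white [ 29. 141.] (array([ 0.83798737, -0.65807369]), 0.06653954088687897)
white [11. 93.] (array([ 0.77363865, -0.83628363]), 0.12399312108755112)
white [418.  86.] (array([ 0.08580502, -0.00346889]), 0.10408318787813187)
white [444.  42.] (array([-0.12082003, -0.04245804]), 0.059028636664152145)
white [616.  37.] (array([-0.45503183,  0.3464044 ]), 0.0707557201385498)
white [479.  62.] (array([-0.19421689,  0.05534395]), 0.261874258518219)
white [439.  14.] (array([-0.24446934, -0.12646348]), 0.07918746024370193)
pink [419.49382716 196.33333333] (array([0.38026789, 0.18167768]), 0.030998965725302696)
```

View pics/w1.png

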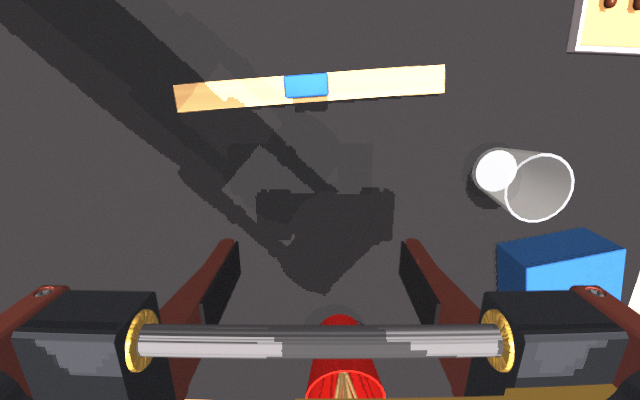

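View pics/s1.png

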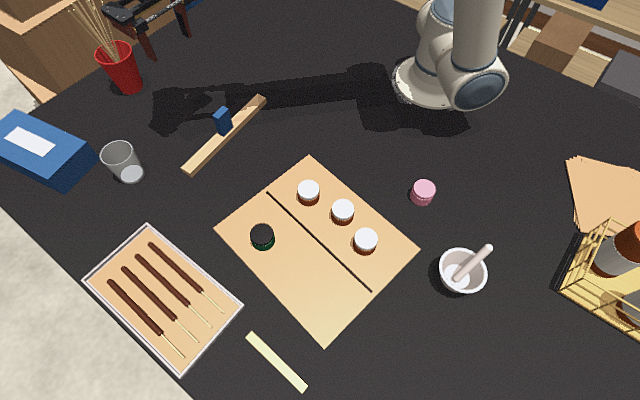

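The wrist view shows the whole ruler: bar from (173,98) to (445,80), blue grip at (305,85). That puts the grip at (0.508,-0.324), yaw about 4.2°, and its size matches. The scene view shows the line and jars unobstructed. Next I'll grip the ruler and move it behind the jars.

```bash
python3 - <<'E'
from h import *; import pickle
s=pickle.load(open("wrist.pkl","rb")); g=cv2.cvtColor(s["frame"],cv2.COLOR_RGB2GRAY).astype(float)
rows=np.arange(5,260,3); px=[]
for y in rows:
    x0=int(round(337-36*y/268)); seg=g[y,x0-9:x0+10]; w=np.clip(np.median(seg)-seg-15,0,None)
    if w.sum()>30: px.append((x0-9+(w*np.arange(19)).sum()/w.sum(),y))
X=cast(s,px,0)[:,:2].astype(np.float32); v=cv2.fitLine(X,cv2.DIST_HUBER,0,.001,.001).ravel()
v*=1; k=v[0]/v[1]; print(len(px),"yaw",-np.degrees(np.arctan(k)),"x at y=.0386",v[2]+k*(.0386-v[3]), "resid",np.std(X[:,0]-v[2]-k*(X[:,1]-v[3])))
E
python3 - <<'E'
from station import r
import numpy as np
P=[.5081,-.3244]
r.reach([*P,.30],[180,0,4.2]); print(r.sense()["joints"].round(1))
r.servo_line([*P,.237],speed=.12); s=r.sense();print(s["tcp_pos"],s["contact_force"])
r.grab(30); s=r.sense(); print(s["opening"],s["gripper_force"],s["tcp_pos"],s["contact_force"],s["orientation"])
r.servo_line([*P,.36],speed=.12); s=r.sense(); print(s["tcp_pos"],s["opening"],s["contact_force"],s["clock"])
print(r.inverse_kinematics([.45,.058,.36],[180,0,82.1]))
E
```

```text
85 yaw -8.019595 x at y=.0386 0.5969593 resid 8.993547e-05
[-35.8   5.9  80.4  -0.   93.7  50. ]
[ 0.50824877 -0.32456574  0.23758705] [-0.27149742 -0.08101099 -0.09133078]
0.020021574277613637 29.99765843153 [ 0.508099   -0.32437789  0.23696086] [ 0.26560677  0.03207308 -0.33712293] [-1.79996285e+02  3.53160780e-03  4.20127241e+00]
[ 0.50805693 -0.32437284  0.35866004] 0.020053698930159593 [-0.87987315  0.54173649 -2.31909395] 6.15
[ 3.04677205e+00 -1.78458454e+01  9.64389197e+01 -2.54444375e-14
  1.01406926e+02  1.09467720e+01]
```

```bash
cat >> h.py <<'E'
a=np.radians(-8.0); C=np.array([.5966,.0386]); ex=np.array([np.cos(a),np.sin(a)]); ey=np.array([-ex[1],ex[0]])
E
python3 - <<'E'
from station import r
from h import *; import pickle
O=[180,0,82.0]
S=C+ex*-.147+ey*.002
r.reach([*S,.36],O); r.servo_line([*S,.30],speed=.15)
w=r.snapshot("wrist"); s=r.snapshot("scene"); pickle.dump((w,s),open("c.pkl","wb")); cv2.imwrite("pics/s2.png",s["frame"][:,:,::-1]);cv2.imwrite("pics/w2.png",w["frame"][:,:,::-1])
r.servo_line([*S,.2385],speed=.08); t=r.sense(); print(t["tcp_pos"],S,t["orientation"],t["contact_force"],t["opening"],t["clock"])
s=r.snapshot("scene"); cv2.imwrite("pics/s3.png",s["frame"][:,:,::-1])
E
```

```text
[0.45146912 0.0610551  0.23887163] [0.45130894 0.06103898] [ 1.79961469e+02 -8.56512529e-03  8.20013845e+01] [-0.21608147  0.70472159 -2.05140181] 0.019797265540786514 9.1667
```

View pics/s3.png

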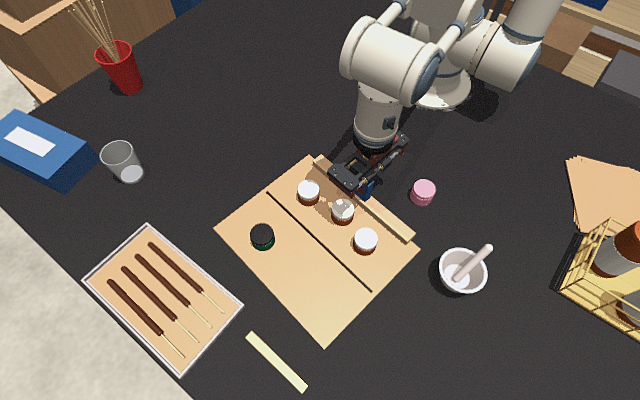

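View pics/w2.png

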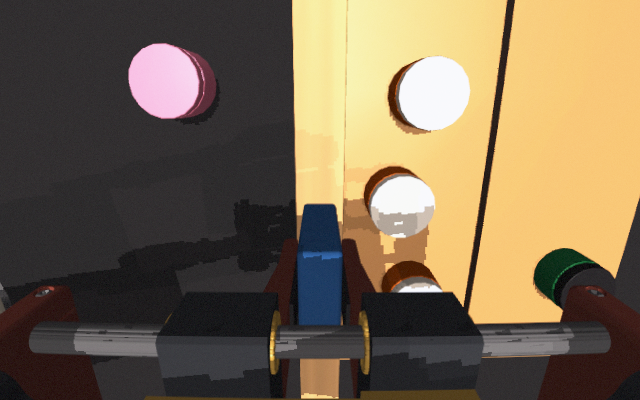

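The ruler is held behind the three jars, parallel to the line, with its ends at about (317,157) and (413,240) and clear of the pink jar at (423,192). I'll push to 4 mm short of the target, measure, then finish.

```bash
cat >> h.py <<'E'
def jars(s):
    for c in blobs(white(s),100):
        p,rad=circ(s,c,.04)
        if .022<rad<.032 and abs((p-C)@ex)<.14 and abs((p-C)@ey)<.16: print("jar px",c.mean(0).round(),"sheet mm",((p-C)@ex*1e3).round(1),((p-C)@ey*1e3).round(1),"r",round(rad*1e3,1))
E
python3 - <<'E'
from station import r
from h import *
p=C+ex*-.045+ey*.002
r.servo_line([*p,.2375],speed=.04); r.wait(.3)
t=r.sense(); d=t["tcp_pos"][:2]-C; print(d@ex,d@ey,t["tcp_pos"][2],t["orientation"],t["contact_force"],t["opening"],t["clock"])
for n in("scene","wrist","side"):
    s=r.snapshot(n); print(n); jars(s); cv2.imwrite(f"pics/{n}4.png",s["frame"][:,:,::-1])
E
```

```text
-0.04501161728707383 0.002013407967350098 0.2375005315885189 [-1.79999948e+02 -9.95758626e-04  8.20010898e+01] [-4.45554799  1.13374996  1.02375693] 0.02001722875195792 12.2167
scene
jar px [346. 257.] sheet mm -5.0 89.6 r 26.6
jar px [286. 203.] sheet mm 1.8 -94.3 r 27.5
wrist
jar px [523. 347.] sheet mm 92.1 -75.0 r 29.8
jar px [388. 239.] sheet mm -3.5 4.2 r 26.3
jar px [398.  88.] sheet mm -4.9 88.9 r 25.4
side
jar px [267. 223.] sheet mm -7.7 94.3 r 31.5
jar px [291. 203.] sheet mm -5.2 12.0 r 31.5
```

View pics/scene4.png

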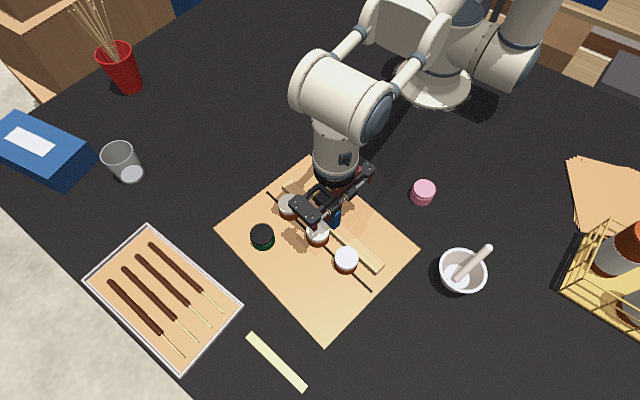

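Seen in the scene picture: the jars are upright against the ruler at (286,203), (317,235) and (346,257), about 4–5 mm short of the line as predicted. The reading on the left jar is partly hidden by the gripper. Finishing the push now.

```bash
python3 - <<'E'
from station import r
from h import *
p=C+ex*-.041+ey*.002
r.servo_line([*p,.2372],speed=.01); r.wait(.3)
t=r.sense(); d=t["tcp_pos"][:2]-C; print(d@ex,t["tcp_pos"][2],t["contact_force"])
r.let_go(); r.servo_line([*p,.33],speed=.12)
q=C+ex*-.12+ey*.002; r.servo_line([*q,.42],speed=.15); r.wait(.2)
print(r.sense()["clock"])
for n in("scene","wrist"):
    s=r.snapshot(n); print(n); jars(s); cv2.imwrite(f"pics/{n}5.png",s["frame"][:,:,::-1])
E
```

```text
-0.04088897508996632 0.23716912665053946 [-1.73610025  1.21147067 -0.37211501]
16.4167
scene
jar px [318. 231.] sheet mm -0.3 3.6 r 30.2
jar px [287. 204.] sheet mm -0.0 -89.5 r 27.6
wrist
jar px [423. 242.] sheet mm 7.9 -80.0 r 25.4
jar px [426. 174.] sheet mm 1.2 3.2 r 26.2
jar px [434.  95.] sheet mm -0.7 88.9 r 25.5
```

View pics/wrist5.png

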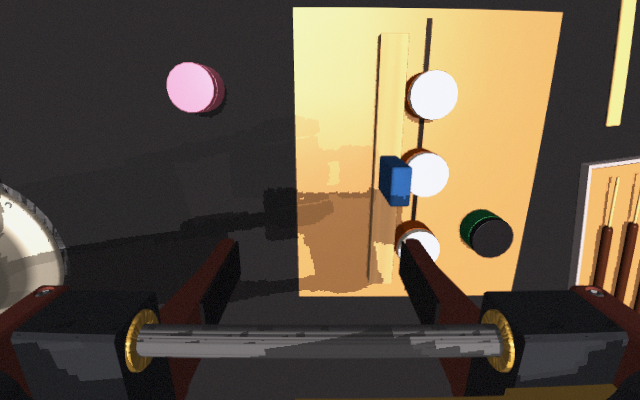

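View pics/scene5.png

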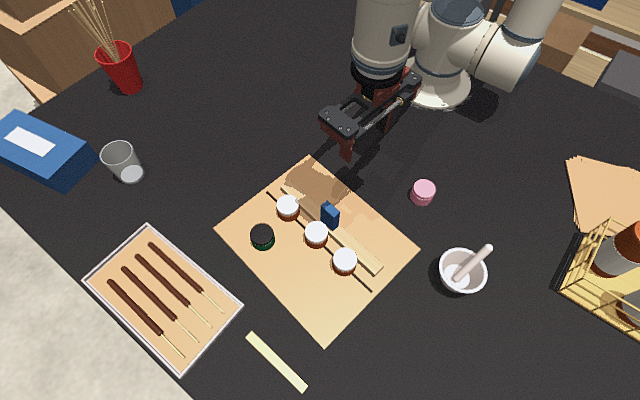

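The jars stand upright on the line at (287,207), (316,233) and (344,260). They measure within about 1 mm of it wherever a lid is unobstructed. The ruler lies flat, nothing touches the robot, and the green and pink jars haven't moved.

```bash
python3 -c "
from station import r
print(r.hand_in())"
```

```text
the job is handed in; nothing more can be done
None
```

The job is handed in at about 16.5 s on the clock: the three amber jars stand upright in a row on the line (about 1 mm off where the lids could be seen clearly), the straightedge lies flat behind them, and the green and pink jars were left alone.

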